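# Free a probe from its bayonet collar socket and park it

### The job

Release the blue-banded probe from the quick-release socket: pull the collar up against its spring, keep it up while you turn it counter-clockwise (seen from above) as far as its stop, then let it settle so that it stays latched open when you let go. Then take the probe out and stand it fully home in the free blue-ringed place of the holder, leaving the collar latched open. Go gently: do not shift, twist or tip the socket block, which only stands on the bench by its weight, and leave the glass flask and the small amber bottle where they are.

Things in the scene. Friction and masses are not known exactly. Their poses are not given: they have to be found in the camera images.
- coupler: Quick-release socket block, 6 kg, loose on the bench (some 13 N sideways at a handle shifts it): grey base 160x160x18 mm on rubber feet, aluminium housing 64 mm diameter up to 76 mm high, steel neck up to 125 mm in which the probe stands. Origin at the centre of the underside, z up on the socket's axis. With the collar home its two handle arms lie along the block's +y and -y.
- collar: Knurled steel spring collar round the neck, 54 mm diameter, 40 mm high, with a crank arm each side along its +y and -y, each ending in an upright red grip. Origin on the axis at its lower rim, 82 mm above the bench when home. A bayonet inside: at home it cannot turn; raised 15 mm or more (best 18) it turns counter-clockwise. Weighs 0.22 kg.
- collar_lift (a joint): Height of the collar above home, m: 0 home, 0.020 at most. The spring pulls down with 5.6 N at home, 13.6 N fully up. At the turn's end, lowered, the collar drops into a pocket and stays latched about 0.009 up, its jaws clear of the probe. Let go anywhere short of the pocket, it springs back home and locks the probe again.
- collar_turn (a joint): Turn of the collar, rad, 0 home, growing counter-clockwise seen from above; a spring turns it back with 0.09 Nm at home, 0.18 Nm at the end. The turn ends at a firm stop, whose place is hidden and differs from start to start, 0.9 to 1.55 rad from home: find it by touch. The pocket is the last 0.09 rad before the stop.
- handle_a (a point): Point to grip, on the axis of the upright red grip on the collar's +y side, 68 mm from the collar's axis, 118 mm above the bench when home. The grip is round, 18 mm diameter, rubbered, from 98 to 131 mm above the bench; it spins freely on its arm, so the fingers may take it from any side. The arm below it is 22 mm wide.
- handle_b (a point): The same on the collar's -y side.
- probe: Blue-banded probe, 138 mm long, about 0.12 kg, upright in the socket: steel stem 14 mm diameter with a blunt cone tip, 85 mm long, with a locking groove; then a flange 28 mm diameter, 5 mm thick; then a black round head 22 mm diameter, 48 mm long, with a blue band. Origin at the lower tip, z up along the probe. In the socket the tip is 40 mm and the flange's underside 125 mm above the bench.
- probe_grip (a point): Point on the probe's axis in the black head, 120 mm above the tip; grip here across 22 mm. With the collar latched open the collar's top is 131 mm above the bench, and this point 160 mm.
- probe_flange (a point): Centre of the underside of the probe's flange, 85 mm above the tip.
- socket_mouth (a point): Centre of the socket's mouth, on the block's axis, 125 mm above the bench.
- holder: White two-place probe holder, base 80x150x12 mm, screwed down, two upright tubes 34 mm diameter, 95 mm high, 70 mm apart along its y axis. The tube with the blue ring (+y) is empty; the one with the orange ring (-y) is occupied by an orange-banded probe that stays (its head reaches 148 mm above the bench). Origin at the centre of the underside.
- blue_well (a point): Centre of the mouth of the blue-ringed tube, 95 mm above the bench. The bore is 18 mm wide and 85 mm deep, the floor 10 mm above the bench; the probe fully home has its flange on the tube's rim.
- flask: Glass conical flask with a pale filling, 64 mm wide, 105 mm high. Bystander. Origin at the centre of its underside.
- amber_bottle: Small amber reagent bottle with a blue cap, 46 mm wide, 88 mm high. Bystander. Origin at the centre of its underside.
- corner_1 (a point): Point on the top of the socket block's base plate near its -x, +y corner, 75 mm from the axis in x and in y, 18 mm above the bench. It shows whether the block has been shifted or twisted.
- corner_2 (a point): The same at the opposed corner, on the block's +x, -y side.

How it is judged:
By the outcome, as a careful person would: the job done as asked, in the order asked, and still so for the second after the job is handed in, with the robot touching nothing.
It also fails if it takes over 58 s, if anything falls off the work surface, if the arm or the gripper's body presses on something with over 40 N, if the wrist force passes 120 N, or if a joint passes its speed limit or range.

### The arm

A 6-joint arm with a two-finger parallel gripper is mounted at the origin on a cart in front of the work surface, level with it; the furniture and walls round the work are solid. World frame = base frame: x ahead of the robot, y to its left, z up, the work surface at z = 0. Lengths are in mm, angles in rad, forces in N, time in s.
With the tool pointing down it reaches from about 275 to 1000 mm from the base axis. Payload 8.4 kg.
Tool frame: the origin (TCP) lies between the finger pads; the fingertips stand r.finger_overhang ahead of it and the grasp point (between the pads) is the TCP (r.finger_overhang is the distance from the TCP to the fingertips, in mm); z points along the fingers, y is the line along which they close (so a half turn about z gives the same grasp; the last joint's range is limited). The gripper opens to 85 mm and grips with 20 to 120 N. Pads are 22 mm wide; open, the fingers measure 114 mm over their backs; the gripper's body (76 mm by 85 mm) begins 54 mm behind the grasp point. The pads swing forward as they close: fully open they stand 13 mm farther back than shut.
Start: joints at [1.134, 0.353, 1.633, -0, 1.155, -0.002], TCP at [263.267, 566.85, 250.281] pointing down, gripper open.
Joint ranges: [-2.63, 2.63], [-0.92, 2.1], [0.06, 2.66], [-1.3, 4.44], [0, 2.69], [-3.02, 3.02]. Speed limits (rad/s): [2.22, 2.22, 2.79, 3.14, 3.14, 3.14].

### API

Orientations are given as [roll, pitch, yaw] about the fixed x, y, z axes, in that order (R = Rz(yaw) Ry(pitch) Rx(roll)).
In Python, from rig import r, cams, sign_off gives the robot as it stands.
- The arm moves only by the shell command python3 -m crank 'ROWS' [FORCE]. ROWS is JSON, a list of rows, each a list of 7 numbers: the shift along the tool's x, y, z in m, then the turn, a rotation vector about the tool's x, y, z in rad, then the closure, from 0 (fully open) to 1 (shut). In form: [[dx, dy, dz, ax, ay, az, gripper], ...]. A call has 1 to 5 rows; each row is the pose to reach, as a shift and turn from the pose commanded when the call began, along the tool's axes at that moment; what a row does not reach only later rows make up. A row lasts 1/10 s, in which the tool goes at most 50 mm and 8.59 degrees, less where a joint would pass 70% of its speed; a pose out of reach is approached as far as the arm can. A call with a gripper value outside its range is refused whole. The fingers move at their own pace and stop on an object; FORCE is the grip in N (left out, the last holds). Time passes only in rows, so rows that repeat a pose let the fingers close. It gives the time, the measured TCP pose, the force, the opening and the grip force at its end, in the units of the state.
- r.sense(): the state, without advancing time (a new reading comes with each control period).
- cams.grab_frame(name): name is "scene" or "top"; returns a dict with "image" (384x512x3 uint8, red, green, blue), "fx", "fy", "cx", "cy" (pixels), "position" and "orientation" of the camera in the world. Camera axes: x right, y down, z forward; pixel columns grow to the right and rows downward; lengths in mm; the calibration is good to about 2 mm. A picture is of the moment at which its call begins. There is no depth.
- sign_off(): hands the job in; it is judged then, once.
The state is a dict: "clock": time; "qpos": joint angles; "qvel": joint speeds; "joint_efforts": joint torques, N m; "eef_pos": TCP position; "tcp_rot": TCP orientation; "contact_force": force on the tool from outside, world axes, zero at the start; "wrist_torque": the same for the moment, N m; "opening": opening from 0.0 (shut) to 1.0 (fully open); "grasp_force": force on a finger pad.
Only numpy, scipy, OpenCV 4.12 (cv2) and the standard library are available. Lean on these libraries where they do the work, as an engineer would, in place of code of your own. Each camera call takes 0.05 s, during which the arm holds its last target. There are 200 camera calls.

## Working session

There is one attempt and no reset: what is moved stays moved. The work goes in short steps, Python scripts to look and compute and a shell command to move; the robot and the scene stay as the last step left them, time stands still between calls to the robot, and variables do not carry over. Pictures are saved under pics/ and viewed, at most 10 in all, crops included, and the job is handed in when it is done.

```bash
ls; mkdir -p pics; python3 - <<'E'
from rig import r,cams
import cv2
print(r.sense(), r.finger_overhang)
for n in("scene","top"):
    f=cams.grab_frame(n); cv2.imwrite(f"pics/{n}0.png",f["image"][:,:,::-1]); print({k:v for k,v in f.items() if k!="image"})
E
```

```text
pics
{'clock': 0.0, 'qpos': array([ 1.13357817e+00,  3.53650789e-01,  1.63413135e+00,  8.58608483e-06,
        1.15520958e+00, -2.38468134e-03]), 'qvel': array([-0.00072458,  0.00018487,  0.00046882,  0.00061856,  0.00031161,
        0.00033527]), 'joint_efforts': array([-3.59723426e-04, -6.05265355e+01, -3.42070341e+01,  5.94144808e-05,
        9.15419514e-03,  6.87960596e-05]), 'eef_pos': array([263.0849927 , 566.43380365, 249.56121123]), 'tcp_rot': array([-3.14019361e+00, -1.11866710e-05,  2.70675570e+00]), 'contact_force': array([ 0.09162259, -0.33459298,  0.49719595]), 'wrist_torque': array([-0.00106543,  0.03519261, -0.08551196]), 'grasp_force': 0.0, 'opening': 1.0009067204068565} 19.0
{'fx': 473.96246523995273, 'fy': 473.96246523995273, 'cx': 261.66136298964864, 'cy': 191.26161519134982, 'position': array([-243.44628353, -699.90451251,  628.75591381]), 'orientation': array([-2.01462632e+00,  1.72916889e-03, -8.74216866e-01])}
{'fx': 363.49232943794794, 'fy': 363.49232943794794, 'cx': 259.1513332192005, 'cy': 188.66793240631043, 'position': array([ 428.76811246,  -21.15210915, 1044.41644085]), 'orientation': array([-2.99132618, -0.01100594, -1.5413846 ])}
```

View pics/scene0.png

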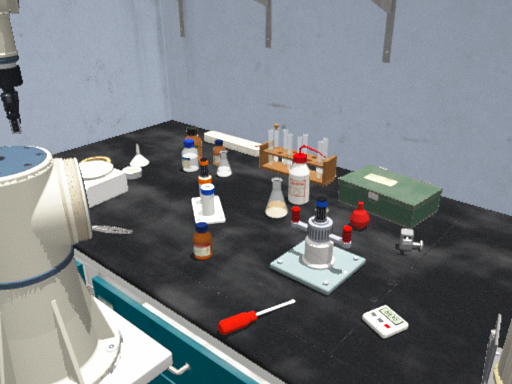

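View pics/top0.png

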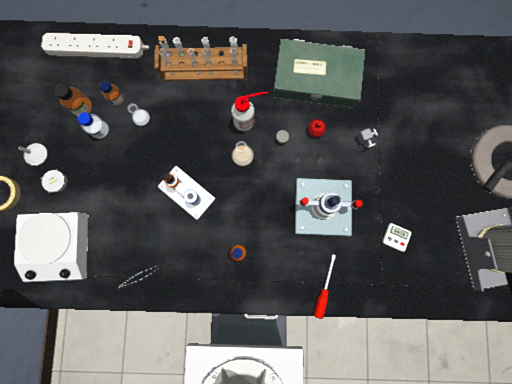

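The scene view shows the block at about (318,262), its grips at (296,213) and (347,235), and the holder at (208,205). The top view shows the block at (324,206), its grips at (305,202) and (359,204), the holder at (187,192), the flask at (243,154) and the amber bottle at (237,253). Next I'll zoom in with a helper.

```bash
cat > h.py <<'E'
import numpy as np,cv2
from scipy.spatial.transform import Rotation as R
from scipy.optimize import least_squares
def proj(f,p):
    q=R.from_euler('xyz',f["orientation"]).inv().apply(np.atleast_2d(p)-f["position"])
    return np.c_[f["fx"]*q[:,0]/q[:,2]+f["cx"],f["fy"]*q[:,1]/q[:,2]+f["cy"]]
def atz(f,uv,z):
    uv=np.atleast_2d(uv).astype(float)
    d=R.from_euler('xyz',f["orientation"]).apply(np.c_[(uv[:,0]-f["cx"])/f["fx"],(uv[:,1]-f["cy"])/f["fy"],np.ones(len(uv))])
    return f["position"]+d*((z-f["position"][2])/d[:,2])[:,None]
def red(f,box):
    x0,y0,x1,y1=box; h=cv2.cvtColor(f["image"][y0:y1,x0:x1],cv2.COLOR_RGB2HSV)
    m=(((h[...,0]<6)|(h[...,0]>174))&(h[...,1]>170)&(h[...,2]>70)).astype(np.uint8)
    n,_,s,c=cv2.connectedComponentsWithStats(m)
    return [(c[i]+[x0,y0],s[i]) for i in range(1,n) if s[i][4]>12]
E
python3 - <<'E'
from h import *; from rig import cams
import pickle
fs={n:cams.grab_frame(n) for n in("scene","top")}; pickle.dump(fs,open("f0.pkl","wb"))
def crop(n,x,y,w,h,k): return cv2.resize(fs[n]["image"][y:y+h,x:x+w],(w*k,h*k),interpolation=cv2.INTER_CUBIC)
a=np.hstack([crop("scene",265,190,100,100,4),crop("top",280,160,100,100,4)])
b=np.hstack([crop("scene",180,155,80,40+10,5),crop("top",150,160,80,50,5)])
b=np.hstack([crop("scene",180,170,66,60,6)[:200*2,:400][:200] if 0 else cv2.resize(crop("scene",175,155,80,80,2),(200,200)),cv2.resize(crop("top",147,155,80,80,2),(200,200)),cv2.resize(crop("top",215,130,60,60,2),(200,200)),cv2.resize(crop("top",210,225,50,50,2),(200,200))])
cv2.imwrite("pics/c1.png",np.vstack([a,b])[:,:,::-1])
print(red(fs["scene"],(280,195,360,250)),red(fs["top"],(295,190,370,215)))
for n in fs: print(n)
E
```

```text
[(array([355.6547619 , 217.10714286]), array([ 70,   7,  10,  27, 168], dtype=int32)), (array([295.31481481, 213.4537037 ]), array([ 12,  11,   8,  16, 108], dtype=int32)), (array([346.61111111, 232.98412698]), array([ 63,  30,   9,  17, 126], dtype=int32))] [(array([304.31428571, 200.85714286]), array([ 6,  8,  7,  7, 35], dtype=int32)), (array([358.34615385, 202.94230769]), array([59,  9,  9,  9, 52], dtype=int32))]
scene
top
```

View pics/c1.png

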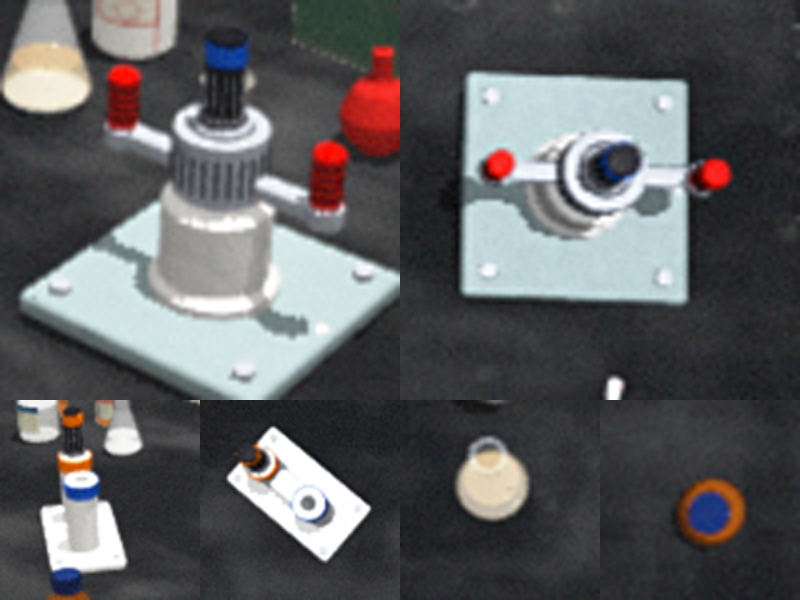

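```bash
python3 - <<'E'
from h import *; import pickle
np.set_printoptions(precision=1,suppress=True)
fs=pickle.load(open("f0.pkl","rb")); T,S=fs["top"],fs["scene"]
def tri(a,b):
    return least_squares(lambda p:np.r_[proj(T,p)[0]-a,proj(S,p)[0]-b],[600,0,100])
for a,b in(((304.3,200.9),(295.3,213.5)),((358.3,202.9),(346.6,233))):
    s=tri(a,b); print("grip",s.x,s.fun)
c=atz(T,[(297,178.3),(352,180.5),(352,235.7),(295.5,234)],18); print(c,c.mean(0),np.linalg.norm(np.diff(c,axis=0),axis=1))
o=lambda x,y:(147+(x-200)/2.5,155+(y-400)/2.5)
print("well",atz(T,[o(311,503)],95), "scene well",atz(S,[(175+80/2.5,155+(480-400)/2.5)],95))
hb=atz(T,[o(273,427),o(371,508),o(325,562),o(228,480)],12);print("holder",hb,hb.mean(0))
print("orange head",atz(T,[o(243,451)],148))
s=tri(o(311,503),(207,187)); print(s.x,s.fun)
print("probe top top-cam",atz(T,[(280+(623-400)/4,160+160/4)],178),"scene",atz(S,[(265+227/4,190+36/4)],178))
print("flask",atz(T,[(215+(492-400)*.3,130+(488-400)*.3)],20),"bottle",atz(T,[(210+(710-600)/4,225+(512-400)/4)],88))
E
```

```text
grip [ 540.9 -143.8  116.6] [-0.2  0.2  0.2 -0. ]
grip [ 538.7 -281.1  118. ] [-0.7  0.6  0.8 -0.2]
[[ 617.9 -135.6   18. ]
 [ 616.5 -293.9   18. ]
 [ 459.  -292.5   18. ]
 [ 459.  -133.6   18. ]] [ 538.1 -213.9   18. ] [158.3 157.5 158.9]
well [[547.2 150.   95. ]] scene well [[544.  150.6  95. ]]
holder [[644.8 213.9  12. ]
 [553.9  96.2  12. ]
 [490.8 145.3  12. ]
 [581.2 261.4  12. ]] [567.7 179.2  12. ]
orange head [[590.9 211.3 148. ]]
[546.4 151.1  94. ] [-0.4  0.4  0.5 -0. ]
probe top top-cam [[ 538.4 -211.8  178. ]] scene [[ 535.8 -214.7  178. ]]
flask [[676.9  22.7  20. ]] bottle [[403.6  23.7  88. ]]
```

```bash
cat >> h.py <<'E'
def to(p,yaw=np.pi/2):
    "tool-frame shift/turn from the measured pose to a tool-down pose"
    from rig import r
    s=r.sense(); A=R.from_euler('xyz',s["tcp_rot"]); B=R.from_euler('xyz',[np.pi,0,yaw])
    print("t",round(s["clock"],2),"at",s["eef_pos"].round(1),s["tcp_rot"].round(4),"d",(A.inv().apply(np.array(p)-s["eef_pos"])/1000).round(4),(A.inv()*B).as_rotvec().round(4),"F",s["contact_force"].round(1),"q",s["qpos"].round(2))
E
python3 -m crank '[[-0.036,-0.035,0,0,0,0.15,0],[-0.071,-0.069,0,0,0,0.3,0],[-0.106,-0.104,0,0,0,0.45,0],[-0.141,-0.138,0,0,0,0.6,0],[-0.176,-0.172,0,0,0,0.75,0]]'
python3 -c "
from h import *
to([539.5,-144,180])"
```

```text
clock: 0.7
eef_pos: [350.6, 334.9, 250.3]
tcp_rot: [3.141, 0.0, 1.951]
contact_force: [0.7, 0.1, 0.4]
opening: 1.0
grasp_force: 0.0
t 0.7 at [350.6 334.9 250.3] [3.1414 0.     1.9511] d [-0.5148 -0.0024  0.0703] [ 2.000e-04 -0.000e+00  3.803e-01] F [0.7 0.1 0.4] q [ 0.76  0.13  1.92 -0.    1.08  0.38]
```

```bash
python3 -m crank '[[-0.047,0,0,0,0,0.14,0],[-0.094,0,0,0,0,0.28,0],[-0.141,0,0,0,0,0.38,0],[-0.188,0,0,0,0,0.38,0],[-0.235,0,0,0,0,0.38,0]]' >/dev/null
python3 -c "
from h import *
to([539.5,-144,180])"
```

```text
t 1.2 at [439.2 117.2 250.5] [ 3.1411e+00 -1.0000e-04  1.5768e+00] d [-0.2618  0.0987  0.0705] [ 0.0005 -0.0001  0.006 ] F [0.9 1.1 0.3] q [0.26 0.08 1.98 0.   1.08 0.25]
```

```bash
python3 -m crank '[[-0.045,0.017,0,0,0,0,0],[-0.09,0.034,0,0,0,0,0],[-0.135,0.051,0,0,0,0,0],[-0.18,0.068,0,0,0,0,0],[-0.22,0.083,0,0,0,0,0]]' >/dev/null
python3 -m crank '[[-0.03,0.012,0.02,0,0,0.003,0],[-0.041,0.016,0.04,0,0,0.005,0],[-0.041,0.016,0.045,0,0,0.005,0],[-0.041,0.016,0.045,0,0,0.005,0]]' >/dev/null
python3 - <<'E'
from h import *; from rig import cams
to([539.5,-144,121])
t=[]
for n in("scene","top"):
    f=cams.grab_frame(n); x,y=(255,165) if n=="scene" else (270,150)
    t.append(cv2.resize(f["image"][y:y+120,x:x+100],(400,480),interpolation=cv2.INTER_CUBIC))
cv2.imwrite("pics/c2.png",np.hstack(t)[:,:,::-1])
E
```

```text
t 2.1 at [ 538.6 -141.   204.4] [-3.1392e+00 -9.0000e-04  1.5712e+00] d [-0.0031  0.0011  0.0834] [-0.0024 -0.0009  0.0004] F [ 0.1 -0.  -0.1] q [-0.26  0.3   1.82  0.    1.02 -0.26]
```

View pics/c2.png

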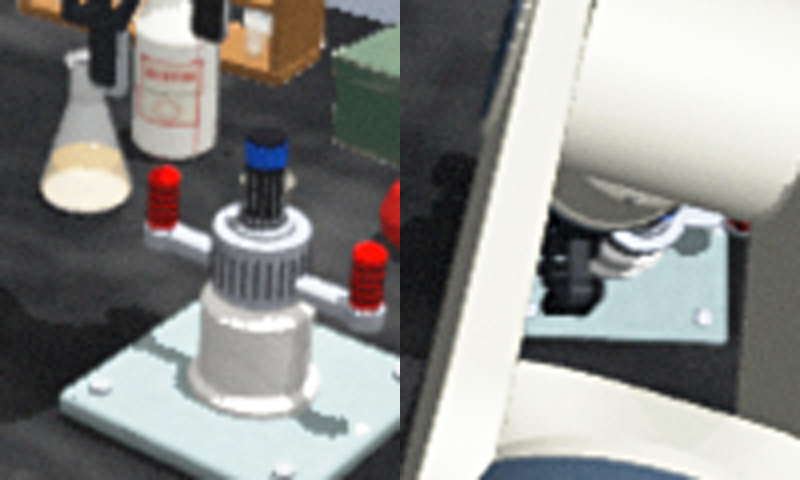

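The scene crop shows the open fingers straddling the line above grip a (its top is at crop (163,170)), well aligned. I'll go down and close gently.

```bash
python3 -m crank '[[-0.003,0.001,0.03,-0.002,0,0,0],[-0.003,0.001,0.06,-0.002,0,0,0.2],[-0.003,0.001,0.083,-0.002,0,0,0.4],[-0.003,0.001,0.083,-0.002,0,0,0.5],[-0.003,0.001,0.083,-0.002,0,0,0.55]]' 20
python3 -c "
from h import *
to([539.5,-144,121])"
```

```text
clock: 2.7
eef_pos: [541.0, -143.8, 123.5]
tcp_rot: [3.139, 0.0, 1.573]
contact_force: [-0.0, 0.3, 0.5]
opening: 0.446
grasp_force: 0.0
t 2.7 at [ 541.  -143.8  123.5] [3.1388e+00 2.0000e-04 1.5728e+00] d [-0.0002 -0.0015  0.0025] [0.0028 0.0002 0.002 ] F [-0.   0.3  0.5] q [-0.26  0.41  1.88  0.    0.85 -0.27]
```

Opening is 0.446 (about 38 mm) with no contact. I'll close at 20 N and watch the force.

```bash
python3 -m crank '[[0,-0.001,0.002,0,0,0,0.7],[0,-0.001,0.002,0,0,0,0.75],[0,-0.001,0.002,0,0,0,0.78]]' 20
python3 -m crank '[[0,0,0,0,0,0,1],[0,0,0,0,0,0,1],[0,0,0,0,0,0,1]]' 20
```

```text
clock: 3.0
eef_pos: [540.4, -144.6, 121.5]
tcp_rot: [3.137, 0.001, 1.572]
contact_force: [1.5, 0.1, 1.5]
opening: 0.22
grasp_force: 0.7
clock: 3.3
eef_pos: [540.6, -144.5, 121.3]
tcp_rot: [3.137, 0.0, 1.572]
contact_force: [1.0, 0.9, 6.1]
opening: 0.2
grasp_force: 20.6
```

```bash
python3 -m crank '[[0,0,-0.001,0,0,0,1],[0,0,-0.001,0,0,0,1],[0,0,-0.001,0,0,0,1]]' 80
python3 -m crank '[[0,0,-0.003,0,0,0,1],[0,0,-0.006,0,0,0,1],[0,0,-0.009,0,0,0,1],[0,0,-0.009,0,0,0,1]]'
```

```text
clock: 3.6
eef_pos: [539.9, -144.5, 121.6]
tcp_rot: [3.139, 0.0, 1.572]
contact_force: [0.8, 0.4, 4.3]
opening: 0.186
grasp_force: 78.4
clock: 4.0
eef_pos: [538.9, -144.6, 129.8]
tcp_rot: [3.141, 0.0, 1.572]
contact_force: [1.7, -5.0, -9.9]
opening: 0.185
grasp_force: 78.2
```

```bash
python3 -m crank '[[-0.0005,0,-0.003,0,0,0,1],[-0.001,0,-0.006,0,0,0,1],[-0.001,0,-0.009,0,0,0,1],[-0.001,0,-0.009,0,0,0,1]]'
python3 -c "
from h import *
to([539.5,-144,121])"
```

```text
clock: 4.4
eef_pos: [539.1, -144.9, 139.3]
tcp_rot: [3.14, -0.001, 1.572]
contact_force: [1.5, 1.9, -14.2]
opening: 0.185
grasp_force: 78.2
t 4.4 at [ 539.1 -144.9  139.3] [ 3.1404e+00 -8.0000e-04  1.5717e+00] d [0.0009 0.0004 0.0183] [ 0.0012 -0.0008  0.0009] F [  1.5   1.9 -14.2] q [-0.27  0.38  1.87  0.    0.88 -0.27]
```

```bash
python3 -m crank '[[-0.0001,-0.0034,0,0,0,0,1],[-0.0002,-0.0068,0,0,0,0,1],[-0.0006,-0.0102,0,0,0,0,1],[-0.0012,-0.0135,0,0,0,0,1],[-0.0012,-0.0135,0,0,0,0,1]]'
```

```text
clock: 4.9
eef_pos: [525.3, -146.6, 139.2]
tcp_rot: [3.14, -0.0, 1.572]
contact_force: [1.4, 1.5, -14.0]
opening: 0.182
grasp_force: 78.2
```

```bash
python3 -m crank '[[-0.0016,-0.0066,0,0,0,0,1],[-0.0027,-0.0098,0,0,0,0,1],[-0.0038,-0.013,0,0,0,0,1],[-0.0067,-0.0192,0,0,0,0,1],[-0.0067,-0.0192,0,0,0,0,1]]'
```

```text
clock: 5.4
eef_pos: [506.3, -153.9, 139.3]
tcp_rot: [3.139, 0.001, 1.572]
contact_force: [2.7, 0.4, -13.7]
opening: 0.184
grasp_force: 78.3
```

```bash
python3 -m crank '[[-0.0035,-0.0059,0,0,0,0,1],[-0.0055,-0.0086,0,0,0,0,1],[-0.0075,-0.0113,0,0,0,0,1],[-0.0121,-0.0164,0,0,0,0,1],[-0.0121,-0.0164,0,0,0,0,1]]'
python3 -c "
from h import *
to([538.5,-212.9,139])"
```

```text
clock: 5.9
eef_pos: [490.5, -166.3, 139.5]
tcp_rot: [3.138, 0.001, 1.572]
contact_force: [5.4, -1.4, -14.5]
opening: 0.181
grasp_force: 78.3
t 5.9 at [ 490.5 -166.3  139.5] [3.1382e+00 8.0000e-04 1.5716e+00] d [-0.0466  0.0479  0.0007] [0.0034 0.0008 0.0008] F [  5.4  -1.4 -14.5] q [-0.33  0.33  1.96  0.    0.85 -0.33]
```

```bash
python3 -m crank '[[-0.003,-0.002,0,0,0,0,1],[-0.0054,-0.0042,0,0,0,0,1],[-0.0054,-0.0042,0,0,0,0,1]]'
```

```text
clock: 6.2
eef_pos: [486.3, -171.4, 139.4]
tcp_rot: [3.139, 0.0, 1.572]
contact_force: [5.0, -0.4, -14.4]
opening: 0.184
grasp_force: 78.4
```

```bash
python3 -m crank '[[-0.003,-0.0017,0,0,0,0,1],[-0.0059,-0.0035,0,0,0,0,1],[-0.0059,-0.0035,0,0,0,0,1]]'
```

```text
clock: 6.5
eef_pos: [482.4, -177.1, 139.2]
tcp_rot: [3.14, -0.0, 1.571]
contact_force: [4.5, 0.4, -14.4]
opening: 0.182
grasp_force: 78.4
```

```bash
python3 -m crank '[[-0.003,-0.0016,0,0,0,0,1],[-0.006,-0.0031,0,0,0,0,1],[-0.006,-0.0031,0,0,0,0,1]]'
```

```text
clock: 6.8
eef_pos: [479.2, -182.9, 139.1]
tcp_rot: [3.14, -0.0, 1.572]
contact_force: [3.8, 1.0, -14.0]
opening: 0.184
grasp_force: 78.4
```

```bash
python3 -m crank '[[-0.0032,-0.0014,0,0,0,0,1],[-0.0063,-0.0026,0,0,0,0,1],[-0.0063,-0.0026,0,0,0,0,1]]'
```

```text
clock: 7.1
eef_pos: [476.6, -189.2, 139.0]
tcp_rot: [3.14, -0.0, 1.572]
contact_force: [3.2, 1.0, -14.7]
opening: 0.186
grasp_force: 78.4
```

```bash
python3 -m crank '[[-0.0033,-0.001,0,0,0,0,1],[-0.0065,-0.0019,0,0,0,0,1],[-0.0065,-0.0019,0,0,0,0,1]]'
```

```text
clock: 7.4
eef_pos: [474.6, -195.7, 139.0]
tcp_rot: [3.14, -0.0, 1.572]
contact_force: [1.1, 2.6, -14.8]
opening: 0.183
grasp_force: 78.4
```

```bash
python3 -m crank '[[-0.0033,-0.0008,0,0,0,0,1],[-0.0033,-0.0008,0,0,0,0,1]]'; python3 -m crank '[[-0.0033,-0.0006,0,0,0,0,1],[-0.0033,-0.0006,0,0,0,0,1]]'
```

```text
clock: 7.6
eef_pos: [473.9, -199.0, 139.0]
tcp_rot: [3.14, -0.0, 1.572]
contact_force: [0.8, 3.4, -14.6]
opening: 0.184
grasp_force: 78.4
clock: 7.8
eef_pos: [473.4, -202.0, 139.0]
tcp_rot: [3.14, -0.001, 1.571]
contact_force: [0.6, 4.3, -14.9]
opening: 0.181
grasp_force: 78.5
```

```bash
python3 -m crank '[[-0.002,-0.0003,0,0,0,0,1],[-0.002,-0.0003,0,0,0,0,1]]'
```

```text
clock: 8.0
eef_pos: [473.2, -203.5, 138.9]
tcp_rot: [3.14, -0.001, 1.571]
contact_force: [2.5, 8.1, -15.1]
opening: 0.182
grasp_force: 78.5
```

The force jumped to 8 N against the turn, so that's the stop, at about 1.42 rad. I'll back off slightly and lower.

```bash
python3 -m crank '[[0.0006,0.0003,0.001,0,0,0,1],[0.0006,0.0003,0.003,0,0,0,1],[0.0006,0.0003,0.005,0,0,0,1],[0.0006,0.0003,0.005,0,0,0,1]]'; python3 -m crank '[[0,0,0.002,0,0,0,1],[0,0,0.0035,0,0,0,1],[0,0,0.0035,0,0,0,1]]'
```

```text
clock: 8.4
eef_pos: [473.3, -203.0, 134.2]
tcp_rot: [3.141, -0.001, 1.572]
contact_force: [-0.2, 6.4, -10.7]
opening: 0.184
grasp_force: 78.9
clock: 8.7
eef_pos: [473.3, -203.0, 130.9]
tcp_rot: [3.141, -0.001, 1.572]
contact_force: [-2.1, 7.9, -6.6]
opening: 0.187
grasp_force: 79.3
```

```bash
python3 -m crank '[[0.0004,0,0.001,0,0,0,1],[0.0004,0,0.001,0,0,0,1]]';python3 -m crank '[[0,0,0.0008,0,0,0,1],[0,0,0.0008,0,0,0,1]]'
```

```text
clock: 8.9
eef_pos: [473.3, -202.9, 130.5]
tcp_rot: [3.141, -0.0, 1.572]
contact_force: [-4.5, 5.9, -0.3]
opening: 0.183
grasp_force: 80.2
clock: 9.1
eef_pos: [473.3, -203.0, 130.1]
tcp_rot: [3.14, -0.0, 1.572]
contact_force: [-7.1, 5.2, 5.1]
opening: 0.184
grasp_force: 80.8
```

```bash
python3 -m crank '[[0.0005,-0.001,-0.0008,0,0,0,1],[0.0005,-0.001,-0.0008,0,0,0,1]]' 40;python3 -m crank '[[0,0,0,0,0,0,1],[0,0,0,0,0,0,1]]' 20
```

```text
clock: 9.3
eef_pos: [473.1, -202.6, 130.7]
tcp_rot: [3.138, 0.0, 1.572]
contact_force: [-0.7, 5.3, -4.5]
opening: 0.184
grasp_force: 79.5
clock: 9.5
eef_pos: [473.2, -202.7, 130.6]
tcp_rot: [3.139, 0.0, 1.572]
contact_force: [-0.8, 4.5, -2.8]
opening: 0.182
grasp_force: 79.5
```

```bash
python3 -m crank '[[0.0003,0,0,0,0,0,0.75],[0.0003,0,0,0,0,0,0.68],[0.0003,0,0,0,0,0,0.65],[0.0003,0,0,0,0,0,0.65]]';python3 -m crank '[[0,0,-0.02,0,0,0,0.65],[0,0,-0.05,0,0,0,0.65],[0,0,-0.1,0,0,0,0.65],[0,0,-0.14,0,0,0,0.65]]'
python3 - <<'E'
from h import *; from rig import cams
to([538.5,-213,220])
import pickle
fs={}
t=[]
for n in("scene","top"):
    f=fs[n]=cams.grab_frame(n); x,y=(255,165) if n=="scene" else (270,150)
    t.append(cv2.resize(f["image"][y:y+120,x:x+100],(400,480),interpolation=cv2.INTER_CUBIC))
pickle.dump(fs,open("f1.pkl","wb"))
cv2.imwrite("pics/c3.png",np.hstack(t)[:,:,::-1])
E
```

```text
clock: 9.9
eef_pos: [473.3, -202.8, 130.2]
tcp_rot: [3.138, 0.001, 1.572]
contact_force: [-0.2, -0.5, 0.8]
opening: 0.346
grasp_force: 0.0
clock: 10.3
eef_pos: [472.6, -202.6, 272.0]
tcp_rot: [3.139, 0.001, 1.572]
contact_force: [1.3, -0.4, 0.5]
opening: 0.354
grasp_force: 0.0
t 10.3 at [ 472.6 -202.6  272. ] [3.1387e+00 6.0000e-04 1.5717e+00] d [-0.0104  0.0657  0.0522] [0.0029 0.0006 0.0009] F [ 1.3 -0.4  0.5] q [-0.41  0.16  1.84  0.    1.14 -0.41]
```

View pics/c3.png

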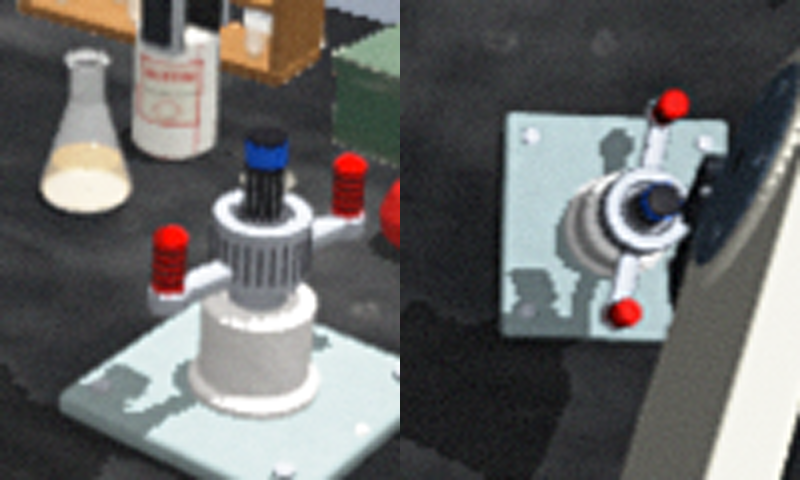

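The collar sits raised and turned, with grips at crop (170,240) and (349,165), and the block corners haven't moved. Next I'll refine the axis from the traced arc and both grips.

```bash
python3 - <<'E'
from h import *; import pickle
P=np.array([[539.4,-144.8],[525.3,-146.6],[506.3,-153.9],[490.5,-166.3],[486.3,-171.4],[482.4,-177.1],[479.2,-182.9],[476.6,-189.2],[474.6,-195.7],[473.4,-202]])
s=least_squares(lambda c:np.hypot(*(P-c).T)-68,[538,-213]);print(s.x,s.fun.round(1))
s=least_squares(lambda c:np.hypot(*(P-c[:2]).T)-c[2],[538,-213,68]);print(s.x)
fs=pickle.load(open("f1.pkl","rb"));T,S=fs["top"],fs["scene"]
a=red(T,(415-150,165,345,240)); b=red(S,(285,195,352,245))
print(a,b)
a=sorted(a,key=lambda k:-k[0][1]); b=sorted(b,key=lambda k:k[0][0])
q=[least_squares(lambda p:np.r_[proj(T,p)[0]-i[0],proj(S,p)[0]-j[0]],[540,-213,120]).x for i,j in zip(a,b)]
print(q,np.mean(q,0))
E
```

```text
[ 540.36333273 -212.76462423] [-0.  -0.1  0.   0.2  0.1  0.1  0.1 -0.  -0.1 -0.2]
[ 539.78087044 -212.10275327   67.20495204]
[(array([338.10638298, 175.42553191]), array([69,  7,  9,  8, 47], dtype=int32)), (array([325.88888889, 227.77777778]), array([58, 60,  7,  7, 36], dtype=int32))] [(array([341.84615385, 210.69230769]), array([ 53,   8,   9,  16, 104], dtype=int32)), (array([350.76923077, 218.38461538]), array([65, 19,  2, 10, 13], dtype=int32)), (array([297.00833333, 229.03333333]), array([  8,  26,   9,  17, 120], dtype=int32))]
[array([ 473.15950229, -197.646194  ,  125.61729272]), array([ 607.34115979, -227.56819654,  125.61656568])] [ 540.25033104 -212.60719527  125.6169292 ]
```

```bash
python3 -m crank '[[-0.005,0.034,0,0.002,0,0.001,0.45],[-0.0103,0.0677,0.02,0.002,0,0.001,0.45],[-0.0103,0.0677,0.055,0.002,0,0.001,0.45],[-0.0103,0.0677,0.055,0.002,0,0.001,0.45]]'
python3 -c "
from h import *
to([540.3,-212.7,160])"
```

```text
clock: 10.8
eef_pos: [538.0, -211.6, 210.1]
tcp_rot: [-3.134, -0.003, 1.571]
contact_force: [-1.8, -0.7, -0.6]
opening: 0.55
grasp_force: 0.0
t 10.8 at [ 538.  -211.6  210.1] [-3.1342e+00 -2.8000e-03  1.5711e+00] d [-0.0012  0.0027  0.0501] [-0.0074 -0.0028  0.0004] F [-1.8 -0.7 -0.6] q [-0.38  0.33  1.77 -0.    1.05 -0.38]
```

```bash
python3 -m crank '[[-0.0005,0.001,0.02,0,0,0,0.45],[-0.0005,0.001,0.04,0,0,0,0.45],[-0.0005,0.001,0.049,0,0,0,0.45],[-0.0005,0.001,0.049,0,0,0,0.45],[-0.0005,0.001,0.049,0,0,0,0.45]]'
python3 -c "
from h import *
to([540.3,-212.7,160])"
```

```text
clock: 11.3
eef_pos: [541.5, -213.3, 166.8]
tcp_rot: [3.141, 0.0, 1.571]
contact_force: [0.2, 0.0, 0.6]
opening: 0.548
grasp_force: 0.0
t 11.3 at [ 541.5 -213.3  166.8] [3.1408e+00 3.0000e-04 1.5706e+00] d [ 0.0006 -0.0012  0.0068] [ 0.0008  0.0003 -0.0001] F [0.2 0.  0.6] q [-0.38  0.38  1.8  -0.    0.96 -0.38]
```

```bash
python3 -m crank '[[0.0006,-0.0012,0.0065,0,0,0,0.6],[0.0006,-0.0012,0.0065,0,0,0,0.68],[0.0006,-0.0012,0.0065,0,0,0,0.7],[0.0006,-0.0012,0.0065,0,0,0,0.72]]' 20;  python3 -m crank '[[0,0,0,0,0,0,0.8],[0,0,0,0,0,0,1],[0,0,0,0,0,0,1]]' 20
```

```text
clock: 11.7
eef_pos: [540.2, -212.5, 159.6]
tcp_rot: [3.141, 0.0, 1.571]
contact_force: [0.5, 0.6, -0.7]
opening: 0.278
grasp_force: 0.0
clock: 12.0
eef_pos: [540.3, -212.6, 159.6]
tcp_rot: [3.141, 0.0, 1.571]
contact_force: [-1.2, -0.7, 4.0]
opening: 0.251
grasp_force: 19.7
```

```bash
python3 -m crank '[[0,0,0,0,0,0,1],[0,0,-0.002,0,0,0,1],[0,0,-0.005,0,0,0,1],[0,0,-0.01,0,0,0,1]]' 40;  python3 -m crank '[[0,0,-0.01,0,0,0,1],[0,0,-0.02,0,0,0,1],[0,0,-0.03,0,0,0,1],[0,0,-0.03,0,0,0,1]]'
```

```text
clock: 12.4
eef_pos: [539.6, -212.3, 169.0]
tcp_rot: [-3.14, -0.0, 1.571]
contact_force: [-0.9, -0.3, -1.3]
opening: 0.244
grasp_force: 39.1
clock: 12.8
eef_pos: [541.0, -212.9, 201.4]
tcp_rot: [3.139, 0.001, 1.571]
contact_force: [0.0, 0.0, -0.8]
opening: 0.248
grasp_force: 39.3
```

```bash
python3 -m crank '[[0,0,-0.03,0,0,0,1],[0,0,-0.06,0,0,0,1],[0.01,0,-0.075,0,0,0,1],[0.04,0.001,-0.075,0,0,0,1],[0.08,0.001,-0.075,0,0,0,1]]' >/dev/null;  python3 -m crank '[[0.045,0.001,0,0,0,0,1],[0.09,0.002,0,0,0,0,1],[0.135,0.003,0,0,0,0,1],[0.18,0.003,0,0,0,0,1],[0.22,0.004,0,0,0,0,1]]'>/dev/null
python3 -m crank '[[0.035,0.001,0,0,0,0,1],[0.055,0.001,0,0,0,0,1],[0.063,0.001,0.02,0,0,0,1],[0.063,0.001,0.04,0,0,0,1],[0.063,0.001,0.04,0,0,0,1]]'
python3 - <<'E'
from h import *; from rig import cams
to([546.5,151,225])
t=[]
for n in("scene","top"):
    f=cams.grab_frame(n); x,y=(165,105) if n=="scene" else (140,130)
    t.append(cv2.resize(f["image"][y:y+120,x:x+80],(400,600),interpolation=cv2.INTER_CUBIC))
    cv2.imwrite(f"pics/w_{n}.png",f["image"][:,:,::-1])
cv2.imwrite("pics/c4.png",np.hstack(t)[:,:,::-1])
E
```

```text
clock: 14.3
eef_pos: [543.7, 150.9, 231.3]
tcp_rot: [-3.136, 0.001, 1.572]
contact_force: [-0.0, -0.5, -1.8]
opening: 0.248
grasp_force: 39.8
t 14.3 at [543.7 150.9 231.3] [-3.1363e+00  1.3000e-03  1.5718e+00] d [0.0001 0.0029 0.0063] [-0.0053  0.0013  0.001 ] F [-0.  -0.5 -1.8] q [0.27 0.28 1.78 0.   1.09 0.27]
```

View pics/c4.png

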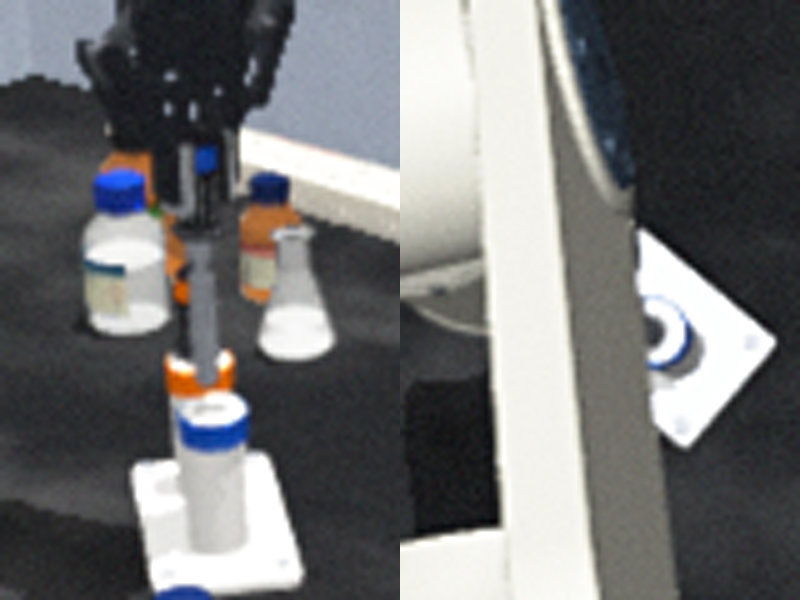

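The scene crop shows the stem tip at (205,383), just above the blue mouth centre at (215,412). I'll use the known tip position to correct the camera bias.

```bash
python3 - <<'E'
from h import *; import pickle
from rig import r,cams
np.set_printoptions(precision=1,suppress=True)
fs=pickle.load(open("f0.pkl","rb"));S=fs["scene"];T=fs["top"]
s=r.sense();p=s["eef_pos"];A=R.from_euler('xyz',s["tcp_rot"]);tip=p+A.apply([0,0,120])
print(p,s["tcp_rot"],tip,"pred tip px",proj(S,tip))
for w in([546.5,151,95],[545,150,95],[540,151,95],[546.5,156,95]): print(w,"S",proj(S,w),"T",proj(T,w))
# rim fits in the frame with empty view: white/blue ring blob
for f,b in((S,(195,178,220,205)),(T,(178,184,206,210))):
    x0,y0,x1,y1=b;h=cv2.cvtColor(f["image"][y0:y1,x0:x1],cv2.COLOR_RGB2HSV)
    m=((h[...,0]>100)&(h[...,0]<125)&(h[...,1]>110)).astype(np.uint8);ys,xs=np.nonzero(m)
    print("blue px",xs.mean()+x0,ys.mean()+y0,xs.min()+x0,xs.max()+x0,ys.min()+y0,ys.max()+y0)
    if len(xs)>5: print("ell",cv2.minEnclosingCircle(np.c_[xs+x0,ys+y0].astype(np.float32)))
E
```

```text
[545.5 150.7 234.1] [-3.1  0.   1.6] [545.4 150.7 114.1] pred tip px [[207.  180.3]]
[546.5, 151, 95] S [[207.6 186.7]] T [[191.  196.5]]
[545, 150, 95] S [[207.4 186.9]] T [[191.4 197. ]]
[540, 151, 95] S [[205.8 187.4]] T [[190.9 198.9]]
[546.5, 156, 95] S [[206.3 186.2]] T [[189.1 196.4]]
blue px 207.51470588235293 191.47058823529412 200 214 188 194
ell ((207.0, 190.0), 7.280210018157959)
blue px 194.91666666666666 199.83333333333334 190 197 195 203
ell ((193.5, 199.0), 5.315173149108887)
```

```bash
python3 -m crank '[[0.0003,0.0008,0.006,0,0,0,1],[0.0003,0.0008,0.012,0,0,0,1],[0.0003,0.0008,0.017,0,0,0,1],[0.0003,0.0008,0.017,0,0,0,1]]';  python3 -m crank '[[0,0,0.003,0,0,0,1],[0,0,0.006,0,0,0,1],[0,0,0.009,0,0,0,1],[0,0,0.009,0,0,0,1]]'
```

```text
clock: 14.8
eef_pos: [546.5, 150.5, 216.6]
tcp_rot: [-3.141, 0.0, 1.57]
contact_force: [1.4, 0.3, -1.0]
opening: 0.245
grasp_force: 39.8
clock: 15.2
eef_pos: [547.3, 151.1, 208.0]
tcp_rot: [3.141, -0.001, 1.571]
contact_force: [1.9, 2.6, -3.0]
opening: 0.248
grasp_force: 39.6
```

```bash
python3 -m crank '[[0.0004,0.0004,0.005,0,0,0,1],[0.0006,0.0004,0.01,0,0,0,1],[0.0006,0.0004,0.015,0,0,0,1],[0.0006,0.0004,0.015,0,0,0,1]]'
```

```text
clock: 15.6
eef_pos: [547.2, 151.5, 192.5]
tcp_rot: [-3.141, -0.0, 1.571]
contact_force: [2.3, 3.1, -3.1]
opening: 0.249
grasp_force: 39.7
```

```bash
python3 -m crank '[[0.0006,0.0004,0.008,0,0,0,1],[0.001,0.0005,0.016,0,0,0,1],[0.001,0.0005,0.024,0,0,0,1],[0.001,0.0005,0.032,0,0,0,1],[0.001,0.0005,0.032,0,0,0,1]]'
```

```text
clock: 16.1
eef_pos: [547.2, 152.3, 159.8]
tcp_rot: [-3.14, 0.0, 1.571]
contact_force: [0.9, 2.0, -1.9]
opening: 0.243
grasp_force: 39.6
```

```bash
python3 -m crank '[[0.0003,0.0002,0.008,0,0,0,1],[0.0003,0.0002,0.016,0,0,0,1],[0.0003,0.0002,0.023,0,0,0,1],[0.0003,0.0002,0.027,0,0,0,1],[0.0003,0.0002,0.027,0,0,0,1]]'
python3 -m crank '[[0,0,0.0015,0,0,0,1],[0,0,0.003,0,0,0,1],[0,0,0.003,0,0,0,1]]'
```

```text
clock: 16.6
eef_pos: [547.6, 152.6, 133.5]
tcp_rot: [-3.14, 0.0, 1.571]
contact_force: [0.1, -0.2, -1.4]
opening: 0.244
grasp_force: 39.8
clock: 16.9
eef_pos: [548.2, 152.8, 131.7]
tcp_rot: [3.141, -0.0, 1.571]
contact_force: [0.0, 0.0, 1.3]
opening: 0.246
grasp_force: 40.0
```

```bash
python3 -m crank '[[0,0,0.001,0,0,0,1],[0,0,0.0015,0,0,0,1],[0,0,0.0015,0,0,0,1]]'
```

```text
clock: 17.2
eef_pos: [548.6, 152.9, 131.5]
tcp_rot: [3.14, -0.001, 1.571]
contact_force: [-2.7, -1.0, 13.6]
opening: 0.244
grasp_force: 41.7
```

It has seated firmly on the rim. I'll relax, open and rise, then look.

```bash
python3 -m crank '[[0,0,-0.001,0,0,0,1],[0,0,-0.001,0,0,0,0.7],[0,0,-0.001,0,0,0,0.6],[0,0,-0.001,0,0,0,0.55],[0,0,-0.001,0,0,0,0.55]]' 20
python3 -m crank '[[0,0,-0.02,0,0,0,0.55],[0,0,-0.06,0,0,0,0.55],[0,0,-0.11,0,0,0,0.55],[-0.04,-0.03,-0.12,0,0,0,0.55],[-0.09,-0.07,-0.12,0,0,0,0.55]]'
python3 -m crank '[[0,-0.05,0,0,0,0,0.55],[0,-0.1,0,0,0,0,0.55],[0,-0.15,0,0,0,0,0.55],[0,-0.15,0,0,0,0,0.55]]'
python3 - <<'E'
from h import *; from rig import cams
fs={n:cams.grab_frame(n) for n in("scene","top")}
c=lambda n,x,y:cv2.resize(fs[n]["image"][y:y+100,x:x+133],(400,300),interpolation=cv2.INTER_CUBIC)
cv2.imwrite("pics/c5.png",np.vstack([np.hstack([c("scene",245,190),c("top",265,150)]),np.hstack([c("scene",150,140),c("top",145,140)])])[:,:,::-1])
E
```

```text
clock: 17.7
eef_pos: [547.9, 152.7, 130.6]
tcp_rot: [-3.141, 0.0, 1.571]
contact_force: [-0.4, -0.5, 0.3]
opening: 0.447
grasp_force: 0.0
clock: 18.2
eef_pos: [488.5, 74.3, 253.1]
tcp_rot: [3.137, -0.0, 1.573]
contact_force: [0.2, -1.8, -0.4]
opening: 0.451
grasp_force: 0.0
clock: 18.6
eef_pos: [331.2, 73.7, 249.7]
tcp_rot: [-3.138, 0.0, 1.571]
contact_force: [0.1, -0.2, 0.1]
opening: 0.451
grasp_force: 0.0
```

View pics/c5.png

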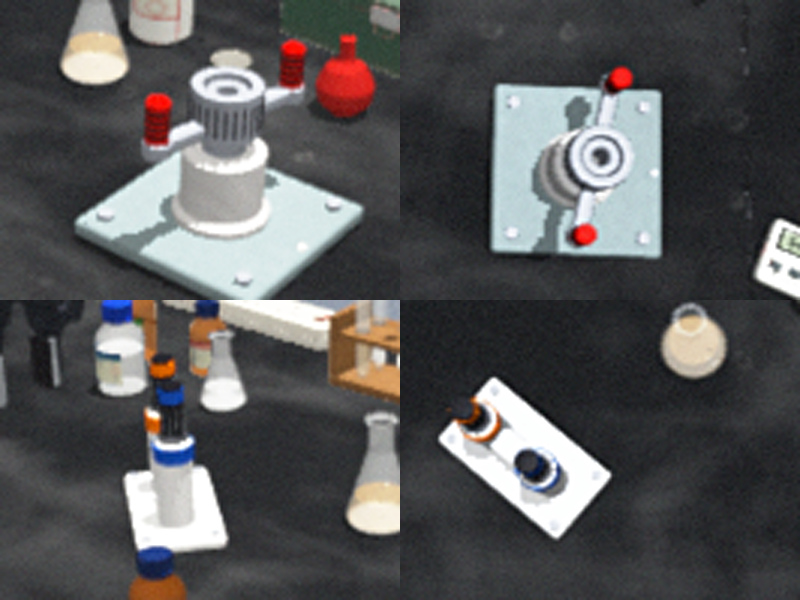

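The collar is latched open with the socket empty (top crop, 600,157). The blue probe stands on the blue tube's rim (scene crop, 172,440). The block's corner is still at about (297,178), as at the start. I'll hand it in.

```bash
python3 -c "
from rig import sign_off
print(sign_off())"
```

```text
the job is handed in; nothing more can be done
None
```

The job is handed in, at about 19 s on the clock: the last images show the collar latched open at its stop end, the blue-banded probe seated in the blue-ringed tube, and the socket block where it started; the arm stayed clear of the flask and bottle, but I did not re-measure those two.

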